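# Pack the last bottle and close the crate

## Robot

A 6-joint arm with a two-finger parallel gripper is mounted at the origin on the work surface. World frame = base frame: x ahead of the robot, y to its left, z up, the work surface at z = 0. Lengths are in m, angles in rad, forces in N, time in s.
With the tool pointing down it reaches from about 0.25 to 0.775 m from the base axis. Payload 8.9 kg.
Tool frame: the origin (TCP) lies between the finger pads; the fingertips stand 19 mm ahead of it and the grasp point (between the pads) is the TCP; z points along the fingers, y is the line along which they close (so a half turn about z gives the same grasp; the last joint's range is limited). The gripper opens to 85 mm and grips with 20 to 120 N. Pads are 22 mm wide; open, the fingers measure 114 mm over their backs; the gripper's body (76 mm by 85 mm) begins 54 mm behind the grasp point. The pads swing forward as they close: fully open they stand 13 mm farther back than shut.
Start: joints at [1.012, 0.291, -0.153, 1.127, 0, 1.431], TCP at [0.214, 0.479, 0.25] pointing down, gripper open.
Joint ranges: [-2.52, 2.52], [-0.91, 1.74], [-1.3, 1.37], [-1.96, 2.02], [-1.52, 1.47], [-3.14, 3.14]. Speed limits (rad/s): [2.22, 2.22, 2.79, 3.14, 3.14, 3.14].

## Interface

Orientations are given as a unit quaternion [w, x, y, z].
In Python, from station import ctrl gives the robot as it stands. The module is installed in compiled form; this text tells all that it offers.
- The arm moves only by the tool send_rows, never from a script. Its argument "increments" is a list of rows, each an object with "twist": the turn, a rotation vector about the tool's x, y, z in rad, a list of three; "translation": the shift along the tool's x, y, z in cm, a list of three; "claw": the finger opening in cm, from 0 to 8.54. A call has 1 to 20 rows; each row is the pose to reach, as a shift and turn from the pose commanded when the call began, along the tool's axes at that moment; what a row does not reach only later rows make up. A row lasts 1/10 s, in which the tool goes at most 50 mm and 8.59 degrees, less where a joint would pass 70% of its speed; a pose out of reach is approached as far as the arm can. A call with a gripper value outside its range is refused whole. The fingers move at their own pace and stop on an object; "newtons" is the grip in N (left out, the last holds). Time passes only in rows, so rows that repeat a pose let the fingers close. It gives the time, the measured TCP pose, the force, the opening and the grip force at its end, in the units of the state.
- ctrl.sense(): the state, without advancing time (a new reading comes with each control period).
- ctrl.capture(name): name is "scene" or "top" or "wrist"; returns (picture, depth): 400x640x3 uint8, red, green, blue; 400x640 float32, m along the optical axis (not along the pixel's ray), 0 where there is no reading.
- ctrl.calibration(name): a dict with "K" (3x3 intrinsics, pixels), "T" (4x4, takes a point from camera to world coordinates); the wrist camera has in their place "T_tool_cam" (4x4, takes a point from camera to tool coordinates, whose origin is the TCP and whose axes are the flange's). Camera axes: x right, y up, looking along -z (the intrinsics and any distortion apply to the point x, -y, -z); pixel columns grow to the right and rows downward; lengths in m; the calibration is good to about 2 mm. A picture is of the moment at which its call begins: read the wrist's pose just before it. calibration takes no time and is no camera call.
- ctrl.job_done(): hands the job in; it is judged then, once.
The state is a dict: "time": time; "joint_positions": joint angles; "qvel": joint speeds; "tau": joint torques, N m; "tcp_pos": TCP position; "tool_rot": TCP orientation; "contact_force": force on the tool from outside, world axes, zero at the start; "wrist_torque": the same for the moment, N m; "gripper_width": opening from 0.0 (shut) to 1.0 (fully open); "finger_force": force on a finger pad.
Only numpy, scipy, OpenCV 4.12 (cv2) and the standard library are available. Lean on these libraries where they do the work, as an engineer would, in place of code of your own. Each camera call takes 0.05 s, during which the arm holds its last target. There are 200 camera calls.

## Task

Finish packing the wooden crate: gently stand the loose bottle upright in the empty place among the others (do not let it drop in) and let go of it. Then close the crate with its plywood lid: tip the lid so that its near edge goes under the steel strip, lay it fully down flat in its recess with the handle up and let go, then swing the steel clamp over and press it down onto the lid. Leave the other goods on the bench alone.

Things in the scene. Friction and masses are not known exactly. Their poses are not given: they have to be found in the camera images.
- crate: Open wooden packing crate fixed to the bench, 190 (x) by 180 (y) mm outside. Origin: centre of its underside; x points away from the robot, from the steel strip to the clamp; z up. Inner floor at z = 10 mm; inside x, y from -73 to 73 mm. Four places for bottles at about x, y = +-36 mm, no dividers; three hold bottles, one only a cardboard pad.
- lid_seat (a point): Centre of the lid's recess, at the height of the ledge (the walls' tops, 132 mm above the crate's underside); axes as the crate's. The closed lid's origin comes here, with 2 mm play either way along x, 3 mm along y. The ledge is bounded by lips 7 mm high: at the sides outside y = +-82 mm, at the far end outside x = 88 mm.
- strip (a point): Middle of the underside of the flat steel strip (5 mm thick, 22 by 80 mm) over the crate's near (-x) ledge: 15 mm above it, covering x = -95 to -73, y = -40 to 40 mm from the crate's centre. Under it is a stop, face at x = -89. The lid cannot go in flat: with the far end raised 6 to 20 degrees its near edge goes under the strip to the stop, then the far end down inside the far lip.
- lid: Loose flat plywood lid 173 (x) by 158 (y) by 8 mm, 0.15 to 0.3 kg, with a dark wooden handle block on top: 22 mm along x, 90 mm along y, from 8 to 42 mm above the underside, at the centre. Starts flat on the bench, handle up. Origin: centre of its underside, z up. It is symmetric: either x edge may go under the strip.
- bottle: The loose bottle, standing on the bench: white plastic, 112 mm tall, 0.25 to 0.5 kg; body 64 mm in diameter up to 58 mm, sloping shoulder to 70 mm, then a grey cap 30 mm in diameter from 70 to 112 mm by which it is gripped. Origin: centre of its underside; z points up.
- pad: Loose square cardboard pad 60 by 60 by 4 mm lying on the crate floor in the empty place, where the bottle is to stand. Origin: centre of its underside. There is most room for fingers round the cap along the crate's diagonal through this place (26 mm between cap and corner; 22 mm straight to a wall).
- clamp (a joint): Angle of the steel hold-down clamp at the middle of the crate's far end (rad). 0 = down, rubber foot on the closed lid, arm level and pointing to the crate's -x; grows as it opens: pi/2 straight up, 1.6 to 1.85 at the start (leaning slightly away from the lid; end stop 2.0). Stiff hinge (0.15 N m), stays where it is left. Without a lid it goes to -0.06.
- clamp_hinge (a point): Point on the clamp's hinge axis, 112 mm from the crate's centre along its x and 152 mm above the bench; axes as the crate's, the hinge axis is y. The clamp's arm is 24 mm wide (y), 12 mm thick (centred on the line from hinge to tip) and reaches 72 mm from the axis.
- clamp_tip (a point): Middle of the clamp arm's free end, 72 mm from the hinge axis. The rubber foot, 6 mm thick, lies under the arm 42 to 64 mm from the axis.
- packed_a: A white bottle, same as bottle, already standing in one of the four places on the crate floor. Origin: centre of its underside; z points up through the cap.
- packed_b: A white bottle, same as bottle, already standing in one of the four places on the crate floor. Origin: centre of its underside; z points up through the cap.
- packed_c: A white bottle, same as bottle, already standing in one of the four places on the crate floor. Origin: centre of its underside; z points up through the cap.
- canister: White canister 70 by 110 by 120 mm with a handle, standing on the bench; leave alone. Origin: centre of its underside.
- tub: White round tub 90 mm in diameter, 100 mm tall, standing on the bench; leave alone. Origin: centre of its underside.
- carton: Cardboard carton 90 by 120 by 80 mm on the bench; leave alone. Origin: centre of its underside.
Things that resemble listed ones, but are neither listed nor needed, are in the scene too. Leave any purple look-alike of the packed_c alone.

How it is judged:
By the outcome, as a careful person would: the job done as asked, in the order asked, and still so for the second after the job is handed in, with the robot touching nothing.
It also fails if it takes over 64 s, if anything falls off the work surface, if the arm or the gripper's body presses on something with over 40 N, if the wrist force passes 120 N, or if a joint passes its speed limit or range.

## Working session

There is one attempt and no reset: what is moved stays moved. The work goes in short steps, Python scripts to look and compute and a tool call to move; the robot and the scene stay as the last step left them, time stands still between calls to the robot, and variables do not carry over. Pictures are saved under pics/ and viewed, at most 10 in all, crops included, and the job is handed in when it is done.

Besides the shell and the picture viewer there is one more tool, called after ">>>" by a JSON object that holds its "name" and its "arguments". send_rows: Moves the arm, as the interface text tells. Its arguments: {"type":"object","properties":{"increments":{"type":"array"},"newtons":{"type":"number"}},"required":["increments"]}

```bash
mkdir -p pics
cat > h.py <<'E'
import numpy as np, cv2
from station import ctrl
from scipy.spatial.transform import Rotation as R
def rot(q): return R.from_quat([q[1],q[2],q[3],q[0]])
def cam(n):
    s=ctrl.sense(); c=ctrl.calibration(n); im,d=ctrl.capture(n)
    if n=='wrist':
        M=np.eye(4); M[:3,:3]=rot(s['tool_rot']).as_matrix(); M[:3,3]=s['tcp_pos']; T=M@np.array(c['T_tool_cam'])
    else: T=np.array(c['T'])
    return im,d,np.array(c['K']),T,c
def cloud(d,K,T):
    v,u=np.mgrid[:d.shape[0],:d.shape[1]]
    P=np.stack([(u-K[0,2])/K[0,0]*d,-(v-K[1,2])/K[1,1]*d,-d],-1)
    W=P@T[:3,:3].T+T[:3,3]; W[d==0]=np.nan; return W
def st():
    s=ctrl.sense(); print({k:np.round(s[k],3).tolist() for k in ['time','tcp_pos','tool_rot','joint_positions','contact_force','gripper_width','finger_force']}); return s
E
python3 - <<'E'
from h import *
st()
ims=[]
for n in ['top','scene']:
    im,d,K,T,c=cam(n); np.savez(f'{n}.npz',im=im,d=d,K=K,T=T)
    print(n,K.tolist(),T.round(3).tolist(),[k for k in c]); 
    cv2.imwrite(f'pics/{n}.png',im[...,::-1])
print(ctrl.calibration('wrist'))
E
```

```text
{'time': 0.0, 'tcp_pos': [0.214, 0.479, 0.25], 'tool_rot': [-0.0, 0.208, 0.978, -0.001], 'joint_positions': [1.012, 0.291, -0.154, 1.127, -0.0, 1.431], 'contact_force': [0.828, -0.38, 0.795], 'gripper_width': 0.998, 'finger_force': 0.0}
top [[512.3534387942944, 0.0, 319.59238526130986], [0.0, 512.3534387942944, 203.93111234901028], [0.0, 0.0, 1.0]] [[-0.005, 0.999, -0.051, 0.446], [-1.0, -0.005, -0.006, -0.09], [-0.006, 0.051, 0.999, 1.777], [0.0, 0.0, 0.0, 1.0]] ['K', 'T']
scene [[465.68118140400827, 0.0, 317.65818852790494], [0.0, 465.68118140400827, 199.20164302541428], [0.0, 0.0, 1.0]] [[0.691, -0.537, 0.484, 1.244], [0.722, 0.525, -0.449, -0.749], [-0.013, 0.66, 0.751, 1.231], [0.0, 0.0, 0.0, 1.0]] ['K', 'T']
{'K': array([[318.15894028,   0.        , 320.06469208],
       [  0.        , 318.15894028, 203.73227034],
       [  0.        ,   0.        ,   1.        ]]), 'T_tool_cam': array([[ 1.39548499e-03,  9.44383753e-01,  3.28842485e-01,
         8.45881658e-02],
       [ 9.99999002e-01, -1.24592881e-03, -6.65512147e-04,
        -1.27991852e-03],
       [-2.18784531e-04,  3.28843086e-01, -9.44384549e-01,
        -1.22664949e-01],
       [ 0.00000000e+00,  0.00000000e+00,  0.00000000e+00,
         1.00000000e+00]])}
```

View pics/top.png

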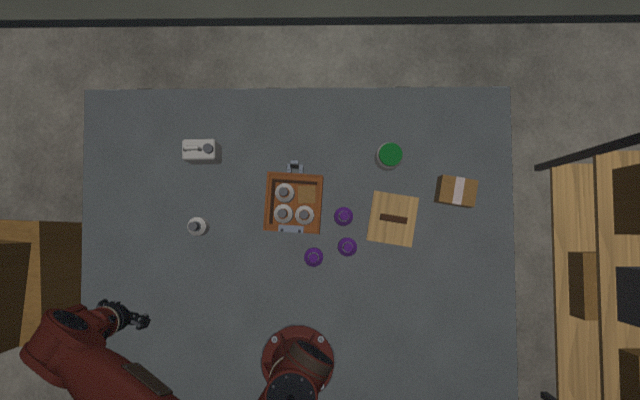

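View pics/scene.png

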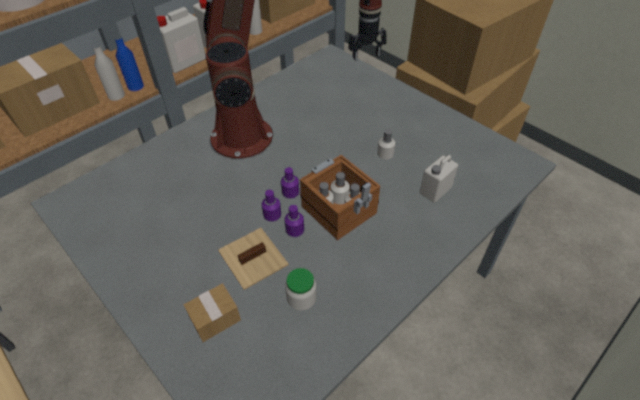

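The top view shows the crate at about (293,203) with its far-right place (306,192) empty. The loose bottle is at (197,227), the lid at (393,219) with its handle at (393,218), the clamp at (294,166), and three purple look-alikes near (314,257), (347,247) and (344,215). The scene view agrees.

Run:
```python
from h import *
for n in ['top','scene']:
    f=np.load(n+'.npz'); W=cloud(f['d'],f['K'],f['T']); im=f['im'].astype(int)
    print(n,'nan',np.isnan(W[...,2]).mean())
    def blob(name,c,r,zlo,zhi):
        m=(np.hypot(W[...,0]-c[0],W[...,1]-c[1])<r)&(W[...,2]>zlo)&(W[...,2]<zhi)
        p=W[m]
        if len(p)<4: print(name,len(p)); return
        rc=cv2.minAreaRect((p[:,:2]*1000).astype(np.float32))
        print(name,len(p),p.mean(0).round(4),'rect',np.round(rc[0],1),np.round(rc[1],1),round(rc[2],2), 'z',np.percentile(p[:,2],[5,50,95]).round(4))
    if n=='top':
        def px(u,v,z):
            K,T=f['K'],f['T'];r=T[:3,:3]@np.array([(u-K[0,2])/K[0,0],-(v-K[1,2])/K[1,1],-1]);return (T[:3,3]+r*(z-T[2,3])/r[2])
        C=dict(bottle=px(197,227,.11),lid=px(393,219,.02),crate=px(293,203,.13),clamp=px(294,165,.2)); print({k:v.round(3) for k,v in C.items()})
    blob('cap',C['bottle'],.06,.095,.13)
    blob('handle',C['lid'],.08,.03,.06)
    blob('lid',C['lid'],.13,.004,.06)
    blob('crate',C['crate'],.15,.115,.145)
    blob('clamp',C['clamp'],.08,.16,.3)
```

```text
top nan 0.0041171875
{'bottle': array([0.458, 0.32 , 0.11 ]), 'lid': array([ 0.483, -0.331,  0.02 ]), 'crate': array([0.534, 0.006, 0.13 ]), 'clamp': array([ 0.648, -0.002,  0.2  ])}
cap 73 [0.4637 0.3333 0.1113] rect [464.8 335. ] [30.  26.2] 89.76 z [0.1025 0.1119 0.1182]
handle 173 [ 0.4868 -0.3283  0.0412] rect [ 486.8 -329.4] [89.1 21.8] 80.1 z [0.0341 0.0413 0.0486]
lid 2211 [ 0.4852 -0.3287  0.0114] rect [ 484.9 -329.6] [252.6 253.7] 12.52 z [0.0045 0.0086 0.0389]
crate 1325 [0.549  0.0089 0.1324] rect [544.3   6.6] [180.6 203.6] 85.87 z [0.1196 0.133  0.1424]
clamp 98 [ 0.6497 -0.0029  0.1989] rect [650.8  -1.6] [48.3 21.2] 87.37 z [0.1605 0.2137 0.2266]
scene nan 0.0040546875
cap 59 [0.4654 0.3294 0.1068] rect [464.9 332.6] [27.6 39.3] 16.76 z [0.0968 0.1088 0.1141]
handle 219 [ 0.4878 -0.3336  0.0399] rect [ 485.2 -332. ] [90.5 27.1] 82.43 z [0.0323 0.0403 0.0451]
lid 2158 [ 0.4906 -0.3349  0.0115] rect [ 487.1 -326.5] [247.8 247.3] 40.88 z [0.0045 0.0079 0.0404]
crate 1489 [ 0.5386 -0.      0.1297] rect [549.2   3.6] [187.1 219.3] 85.25 z [0.1172 0.1306 0.1403]
clamp 156 [ 0.6536 -0.009   0.1933] rect [651.7  -4.9] [51.  22.5] 85.0 z [0.1613 0.1966 0.2237]
```

```bash
cat >> h.py <<'E'
def tgt(xa,pitch=0):
    """tool down, tool x at world angle xa deg; pitch: extra rotation about tool y (deg)"""
    a=np.radians(xa); X=np.array([np.cos(a),np.sin(a),0]); Z=np.array([0,0,-1.]); Y=np.cross(Z,X)
    return R.from_matrix(np.c_[X,Y,Z])*R.from_euler('y',pitch,degrees=True)
def plan(p,Rt,s=None):
    s=s or ctrl.sense(); R0=rot(s['tool_rot'])
    tr=R0.inv().apply(np.array(p)-s['tcp_pos'])*100; tw=(R0.inv()*Rt).as_rotvec()
    print('trans_cm',tr.round(2).tolist(),'twist',tw.round(3).tolist(),'rows>=',int(np.ceil(max(np.linalg.norm(tr)/5,np.degrees(np.linalg.norm(tw))/8.59))))
E
python3 - <<'E'
from h import *
plan([.545,.005,.32],tgt(222))
E
```

```text
trans_cm [-49.57, -29.8, -7.0] twist [-0.001, -0.001, -1.153] rows>= 12
```

>>> {"name": "send_rows", "arguments": {"increments": [{"twist":[0,0,-1.15],"translation":[-49.6,-29.8,-7],"claw":8.5},{"twist":[0,0,-1.15],"translation":[-49.6,-29.8,-7],"claw":8.5},{"twist":[0,0,-1.15],"translation":[-49.6,-29.8,-7],"claw":8.5},{"twist":[0,0,-1.15],"translation":[-49.6,-29.8,-7],"claw":8.5},{"twist":[0,0,-1.15],"translation":[-49.6,-29.8,-7],"claw":8.5},{"twist":[0,0,-1.15],"translation":[-49.6,-29.8,-7],"claw":8.5},{"twist":[0,0,-1.15],"translation":[-49.6,-29.8,-7],"claw":8.5},{"twist":[0,0,-1.15],"translation":[-49.6,-29.8,-7],"claw":8.5},{"twist":[0,0,-1.15],"translation":[-49.6,-29.8,-7],"claw":8.5},{"twist":[0,0,-1.15],"translation":[-49.6,-29.8,-7],"claw":8.5},{"twist":[0,0,-1.15],"translation":[-49.6,-29.8,-7],"claw":8.5},{"twist":[0,0,-1.15],"translation":[-49.6,-29.8,-7],"claw":8.5},{"twist":[0,0,-1.15],"translation":[-49.6,-29.8,-7],"claw":8.5},{"twist":[0,0,-1.15],"translation":[-49.6,-29.8,-7],"claw":8.5}]}}

```text
time: 1.5
tcp_pos: [0.5476, 0.0013, 0.3198]
tool_rot: [0.0, -0.355, 0.935, -0.001]
contact_force: [0.3, 1.1, -1.0]
gripper_width: 0.999
finger_force: 0.0
```

Run:
```python
from h import *
s=st()
im,d,K,T,c=cam('wrist'); np.savez('w1.npz',im=im,d=d,K=K,T=T); cv2.imwrite('pics/w1.png',im[...,::-1])
W=cloud(d,K,T)
m=(W[...,2]>.11)&(W[...,2]<.15)
z=W[...,2]; print(np.histogram(z[~np.isnan(z)],bins=np.arange(-.01,.24,.01)))
```

```text
{'time': 1.5, 'tcp_pos': [0.548, 0.001, 0.32], 'tool_rot': [0.0, -0.355, 0.935, -0.001], 'joint_positions': [-0.131, 0.308, 0.052, 1.315, -0.001, -0.857], 'contact_force': [0.286, 1.103, -0.952], 'gripper_width': 0.999, 'finger_force': 0.0}
(array([136130,  22150,   3689,   1482,   1638,   1822,   3109,   5501,
         4943,   1892,   3462,   1847,   2743,   3216,  11561,    528,
         2460,    526,    183,    112,    137,    230,    351,    169]), array([-0.01,  0.  ,  0.01,  0.02,  0.03,  0.04,  0.05,  0.06,  0.07,
        0.08,  0.09,  0.1 ,  0.11,  0.12,  0.13,  0.14,  0.15,  0.16,
        0.17,  0.18,  0.19,  0.2 ,  0.21,  0.22,  0.23]))
```

View pics/w1.png

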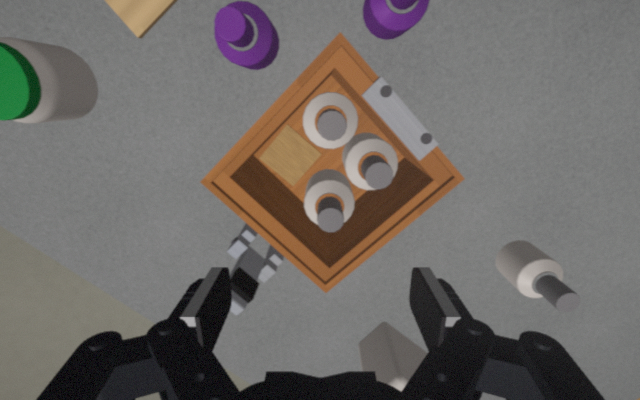

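The wrist view shows the crate outline with corners at about (340,35), (203,182), (326,290) and (463,180). The pad is in the empty place at (290,155), the strip at (400,118), the clamp at (250,262), and the loose bottle's cap at (565,292).

Run:
```python
from h import *
f=np.load('w1.npz'); W=cloud(f['d'],f['K'],f['T']); im=f['im']; K,T=f['K'],f['T']
z=W[...,2]; hsv=cv2.cvtColor(im,cv2.COLOR_RGB2HSV); h,s_,v=[hsv[...,i].astype(int) for i in range(3)]
near=np.hypot(W[...,0]-.55,W[...,1]-.005)<.16
org=(h<20)&(s_>90)&near&(z>.127)&(z<.148)
m=cv2.morphologyEx(org.astype(np.uint8),cv2.MORPH_OPEN,np.ones((3,3)))>0
p=W[m]; rc=cv2.minAreaRect((p[:,:2]*1000).astype(np.float32)); print('crate',len(p),np.round(rc[0],1),np.round(rc[1],1),rc[2])
# ray-cast of colour outline at lip height
o2=((h<20)&(s_>90)&(z>.02)).astype(np.uint8); o2[(~near)]=0
def ray(uv,zz):
    uv=np.atleast_2d(uv).astype(float); r=np.c_[(uv[:,0]-K[0,2])/K[0,0],-(uv[:,1]-K[1,2])/K[1,1],-np.ones(len(uv))]@T[:3,:3].T
    return T[:3,3]+r*((zz-T[2,3])/r[:,2])[:,None]
cs=max(cv2.findContours(m.astype(np.uint8),0,1)[0],key=cv2.contourArea)[:,0]
q=ray(cs,.139); rc=cv2.minAreaRect((q[:,:2]*1000).astype(np.float32)); print('outline',np.round(rc[0],1),np.round(rc[1],1),rc[2]); print(cv2.boxPoints(rc).round(1).tolist())
# inner opening
# strip : bright grey
def grp(name,mask,zz=None):
    n,l,stt,ce=cv2.connectedComponentsWithStats(cv2.morphologyEx(mask.astype(np.uint8),cv2.MORPH_OPEN,np.ones((3,3))))
    for i in range(1,n):
        if stt[i,4]>60:
            mm=l==i; P=W[mm]; cn=cv2.findContours(mm.astype(np.uint8),0,1)[0][0][:,0]
            Q=ray(cn,zz if zz else np.median(P[:,2])); rc=cv2.minAreaRect((Q[:,:2]*1000).astype(np.float32))
            print(name,stt[i,4],ce[i].round(0),'med',np.nanmedian(P,0).round(4),'rect',np.round(rc[0],1),np.round(rc[1],1),round(rc[2],1))
grp('caps',near&(s_<60)&(z>.118)&(z<.133))
grp('loose',(np.hypot(W[...,0]-.465,W[...,1]-.333)<.06)&(z>.107)&(z<.118),.112)
grp('strip',near&(s_<60)&(z>.145)&(z<.16)&(W[...,0]<.5),.152)
grp('pad',near&(z>.005)&(z<.022)&(v>110),.014)
grp('clamp',(W[...,0]>.6)&(abs(W[...,1])<.05)&(z>.15)&(z<.235)&(s_<70))
```

```text
crate 11942 [537.3   6.1] [180.3 190.3] 85.82547760009766
outline [537.    5.7] [179.  189.5] 85.86874389648438
[[436.0, -76.69999694824219], [625.0999755859375, -90.4000015258789], [637.9000244140625, 88.19999694824219], [448.8999938964844, 101.80000305175781]]
caps 696 [331. 125.] med [ 0.4986 -0.0284  0.1209] rect [498.5 -28.4] [27.8 28.6] 41.7
caps 617 [379. 175.] med [0.5035 0.042  0.1209] rect [503.5  42.1] [28.9 28.1] 44.3
caps 532 [330. 219.] med [0.5735 0.0377 0.1209] rect [573.7  37.9] [28.1 28.4] 41.7
loose 414 [567. 301.] med [0.4625 0.3319 0.1108] rect [462.9 330.7] [29.1 31.1] 41.7
strip 2340 [399. 118.] med [0.4531 0.0096 0.1511] rect [453.4  11.5] [79.8 22.5] 85.9
pad 4664 [308. 146.] med [ 0.5534 -0.0255  0.0101] rect [535.2  -9.5] [115.6 146. ] 85.8
pad 79 [398. 154.] med [0.4712 0.0769 0.0094] rect [470.5  73.1] [23.1  9. ] 66.4
pad 141 [356. 191.] med [0.5477 0.0711 0.0089] rect [545.   68.2] [25.6 16.5] 58.7
pad 66 [327. 196.] med [0.5795 0.0424 0.0089] rect [580.9  42. ] [ 9.  29.6] 54.9
clamp 1287 [249. 262.] med [ 0.6445 -0.0069  0.1617] rect [656.  -5.] [53.4 45.5] 85.4
clamp 436 [239. 298.] med [0.6497 0.0011 0.2168] rect [649.7   2.5] [31.7 16.7] 36.4
```

Run:
```python
from h import *
plan([.463,.331,.22],tgt(220.85))
```

```text
trans_cm [-15.58, 30.01, 9.97] twist [0.001, -0.001, 0.014] rows>= 8
```

>>> {"name": "send_rows", "arguments": {"increments": [{"twist":[0,0,0.014],"translation":[-15.6,30,10],"claw":8.5},{"twist":[0,0,0.014],"translation":[-15.6,30,10],"claw":8.5},{"twist":[0,0,0.014],"translation":[-15.6,30,10],"claw":8.5},{"twist":[0,0,0.014],"translation":[-15.6,30,10],"claw":8.5},{"twist":[0,0,0.014],"translation":[-15.6,30,10],"claw":8.5},{"twist":[0,0,0.014],"translation":[-15.6,30,10],"claw":8.5},{"twist":[0,0,0.014],"translation":[-15.6,30,10],"claw":8.5},{"twist":[0,0,0.014],"translation":[-15.6,30,10],"claw":8.5},{"twist":[0,0,0.014],"translation":[-15.6,30,10],"claw":8.5},{"twist":[0,0,0.014],"translation":[-15.6,30,10],"claw":8.5},{"twist":[0,0,0.014],"translation":[-15.6,30,10],"claw":8.5}]}}

```text
time: 2.65
tcp_pos: [0.462, 0.3318, 0.2208]
tool_rot: [0.0, -0.35, 0.937, -0.0]
contact_force: [0.6, -0.8, 0.0]
gripper_width: 0.995
finger_force: 0.0
```

Run:
```python
from h import *
st()
im,d,K,T,c=cam('wrist'); W=cloud(d,K,T); z=W[...,2]
st()
m=(np.hypot(W[...,0]-.463,W[...,1]-.331)<.06)&(z>.107)&(z<.118)
n,l,s2,ce=cv2.connectedComponentsWithStats(m.astype(np.uint8)); i=1+np.argmax(s2[1:,4]); p=W[l==i]
rc=cv2.minAreaRect((p[:,:2]*1000).astype(np.float32)); print(len(p),np.median(p,0).round(4),rc)
plan([rc[0][0]/1000,rc[0][1]/1000,.094],tgt(220.85))
```

```text
{'time': 2.65, 'tcp_pos': [0.462, 0.332, 0.221], 'tool_rot': [0.0, -0.35, 0.937, -0.0], 'joint_positions': [0.494, 0.39, -0.087, 1.092, -0.0, -0.22], 'contact_force': [0.617, -0.794, 0.049], 'gripper_width': 0.995, 'finger_force': 0.0}
{'time': 2.7, 'tcp_pos': [0.462, 0.332, 0.221], 'tool_rot': [0.0, -0.35, 0.937, -0.0], 'joint_positions': [0.494, 0.39, -0.087, 1.092, -0.0, -0.22], 'contact_force': [0.242, -0.05, -0.234], 'gripper_width': 0.996, 'finger_force': 0.0}
1053 [0.4624 0.3339 0.1109] ((463.0745849609375, 334.27008056640625), (28.99451446533203, 28.951534271240234), 26.206464767456055)
trans_cm [-0.23, 0.13, 12.68] twist [-0.0, 0.001, 0.002] rows>= 3
```

>>> {"name": "send_rows", "arguments": {"increments": [{"twist":[0,0,0],"translation":[-0.2,0.1,12.6],"claw":7},{"twist":[0,0,0],"translation":[-0.2,0.1,12.6],"claw":7},{"twist":[0,0,0],"translation":[-0.2,0.1,12.6],"claw":7},{"twist":[0,0,0],"translation":[-0.2,0.1,12.6],"claw":7},{"twist":[0,0,0],"translation":[-0.2,0.1,12.6],"claw":7},{"twist":[0,0,0],"translation":[-0.2,0.1,12.6],"claw":2.5},{"twist":[0,0,0],"translation":[-0.2,0.1,12.6],"claw":2.5},{"twist":[0,0,0],"translation":[-0.2,0.1,12.6],"claw":2.5},{"twist":[0,0,0],"translation":[-0.2,0.1,12.6],"claw":2.5},{"twist":[0,0,0],"translation":[-0.2,0.1,12.6],"claw":2.5},{"twist":[0,0,0],"translation":[-0.2,0.1,12.6],"claw":2.5},{"twist":[0,0,0],"translation":[-0.2,0.1,12.6],"claw":2.5},{"twist":[0,0,0],"translation":[-0.2,0.1,12.6],"claw":2.5}], "newtons": 60}}

```text
time: 4.0
tcp_pos: [0.4633, 0.3352, 0.096]
tool_rot: [0.001, -0.35, 0.937, 0.0]
contact_force: [-0.1, -1.9, 8.3]
gripper_width: 0.333
finger_force: 58.6
```

Run:
```python
from h import *
s=st()
p=np.array(s['tcp_pos']);
plan(p+[0,0,.19],tgt(220.85))
plan([.5695,-.0319,p[2]+.19],tgt(220.85))
```

```text
{'time': 4.0, 'tcp_pos': [0.463, 0.335, 0.096], 'tool_rot': [0.001, -0.35, 0.937, 0.0], 'joint_positions': [0.499, 0.505, -0.26, 0.803, -0.0, -0.218], 'contact_force': [-0.15, -1.947, 8.256], 'gripper_width': 0.333, 'finger_force': 58.643}
trans_cm [-0.05, -0.02, -19.0] twist [-0.001, 0.003, 0.003] rows>= 4
trans_cm [16.04, -34.68, -19.01] twist [-0.001, 0.003, 0.003] rows>= 9
```

>>> {"name": "send_rows", "arguments": {"increments": [{"twist":[0,0,0],"translation":[0,0,-2],"claw":2.5},{"twist":[0,0,0],"translation":[0,0,-6],"claw":2.5},{"twist":[0,0,0],"translation":[0,0,-10],"claw":2.5},{"twist":[0,0,0],"translation":[0,0,-14],"claw":2.5},{"twist":[0,0,0.003],"translation":[2,-4,-18],"claw":2.5},{"twist":[0,0,0.003],"translation":[4,-8,-19],"claw":2.5},{"twist":[0,0,0.003],"translation":[6,-12,-19],"claw":2.5},{"twist":[0,0,0.003],"translation":[8,-16,-19],"claw":2.5},{"twist":[0,0,0.003],"translation":[10,-20,-19],"claw":2.5},{"twist":[0,0,0.003],"translation":[12,-24,-19],"claw":2.5},{"twist":[0,0,0.003],"translation":[14,-28,-19],"claw":2.5},{"twist":[0,0,0.003],"translation":[15,-32,-19],"claw":2.5},{"twist":[0,0,0.003],"translation":[16,-34.7,-19],"claw":2.5},{"twist":[0,0,0.003],"translation":[16,-34.7,-19],"claw":2.5},{"twist":[0,0,0.003],"translation":[16,-34.7,-19],"claw":2.5},{"twist":[0,0,0.003],"translation":[16,-34.7,-19],"claw":2.5},{"twist":[0,0,0.003],"translation":[16,-34.7,-19],"claw":2.5}]}}

```text
time: 5.7
tcp_pos: [0.5692, -0.031, 0.2845]
tool_rot: [0.0, -0.35, 0.937, 0.0]
contact_force: [0.1, 0.7, -3.5]
gripper_width: 0.336
finger_force: 60.3
```

Run:
```python
from h import *
s=st()
im,d,K,T,c=cam('wrist'); cv2.imwrite('pics/w2.png',im[...,::-1])
plan([.5695,-.0319,.13],tgt(220.85))
```

```text
{'time': 5.7, 'tcp_pos': [0.569, -0.031, 0.285], 'tool_rot': [0.0, -0.35, 0.937, 0.0], 'joint_positions': [-0.183, 0.363, 0.04, 1.248, 0.0, -0.897], 'contact_force': [0.06, 0.735, -3.524], 'gripper_width': 0.336, 'finger_force': 60.292}
trans_cm [0.04, -0.08, 15.45] twist [-0.0, 0.0, 0.002] rows>= 4
```

View pics/w2.png

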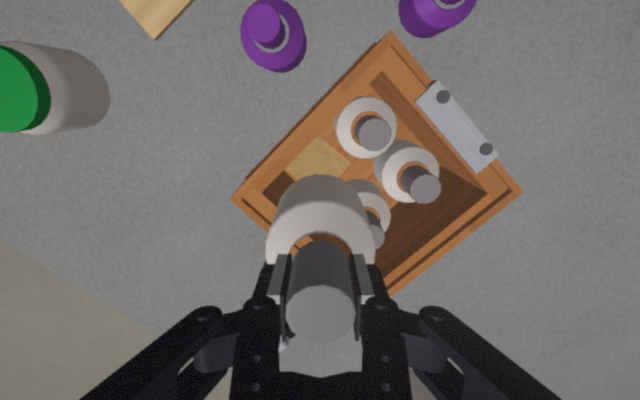

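The bottle (320,230) hangs upright over the empty place, with the pad visible at (320,160). Lowering it.

>>> {"name": "send_rows", "arguments": {"increments": [{"twist":[0,0,0],"translation":[0,-0.1,4],"claw":2.5},{"twist":[0,0,0],"translation":[0,-0.1,8],"claw":2.5},{"twist":[0,0,0],"translation":[0,-0.1,11],"claw":2.5},{"twist":[0,0,0],"translation":[0,-0.1,13],"claw":2.5},{"twist":[0,0,0],"translation":[0,-0.1,14.5],"claw":2.5},{"twist":[0,0,0],"translation":[0,-0.1,15.5],"claw":2.5},{"twist":[0,0,0],"translation":[0,-0.1,16],"claw":2.5},{"twist":[0,0,0],"translation":[0,-0.1,16.5],"claw":2.5},{"twist":[0,0,0],"translation":[0,-0.1,16.9],"claw":2.5},{"twist":[0,0,0],"translation":[0,-0.1,17.1],"claw":2.5},{"twist":[0,0,0],"translation":[0,-0.1,17.1],"claw":2.5},{"twist":[0,0,0],"translation":[0,-0.1,17.1],"claw":2.5}]}}

```text
time: 6.95
tcp_pos: [0.5704, -0.0328, 0.1136]
tool_rot: [0.0, -0.349, 0.937, -0.0]
contact_force: [-0.0, 0.6, -2.8]
gripper_width: 0.337
finger_force: 60.4
```

>>> {"name": "send_rows", "arguments": {"increments": [{"twist":[0,0,0],"translation":[0,0,0.1],"claw":2.5},{"twist":[0,0,0],"translation":[0,0,0.2],"claw":2.5},{"twist":[0,0,0],"translation":[0,0,0.3],"claw":2.5},{"twist":[0,0,0],"translation":[0,0,0.3],"claw":2.5},{"twist":[0,0,0],"translation":[0,0,0.3],"claw":2.5}]}}

```text
time: 7.45
tcp_pos: [0.5702, -0.0328, 0.1103]
tool_rot: [-0.0, -0.349, 0.937, 0.0]
contact_force: [-0.1, -0.8, -3.3]
gripper_width: 0.336
finger_force: 60.4
```

>>> {"name": "send_rows", "arguments": {"increments": [{"twist":[0,0,0],"translation":[0,0,0.1],"claw":2.5},{"twist":[0,0,0],"translation":[0,0,0.2],"claw":2.5},{"twist":[0,0,0],"translation":[0,0,0.2],"claw":2.5},{"twist":[0,0,0],"translation":[0,0,0.2],"claw":2.5}]}}

```text
time: 7.85
tcp_pos: [0.5704, -0.0328, 0.11]
tool_rot: [0.0, -0.349, 0.937, -0.0]
contact_force: [-5.9, 1.0, 16.0]
gripper_width: 0.336
finger_force: 62.6
```

>>> {"name": "send_rows", "arguments": {"increments": [{"twist":[0,0,0],"translation":[0,0,-0.1],"claw":2.5},{"twist":[0,0,0],"translation":[0,0,-0.1],"claw":3.5},{"twist":[0,0,0],"translation":[0,0,-0.1],"claw":4.4},{"twist":[0,0,0],"translation":[0,0,-0.1],"claw":4.4},{"twist":[0,0,0],"translation":[0,0,-0.1],"claw":4.4},{"twist":[0,0,0],"translation":[0,0,-1],"claw":4.4},{"twist":[0,0,0],"translation":[0,0,-3],"claw":4.4},{"twist":[0,0,0],"translation":[0,0,-6],"claw":4.4},{"twist":[0,0,0],"translation":[0,0,-11],"claw":5},{"twist":[0,0,0],"translation":[0,0,-16],"claw":7},{"twist":[0,0,0],"translation":[0,0,-21],"claw":8.5},{"twist":[0,0,0],"translation":[0,0,-21],"claw":8.5},{"twist":[0,0,0],"translation":[0,0,-21],"claw":8.5},{"twist":[0,0,0],"translation":[0,0,-21],"claw":8.5}]}}

```text
time: 9.25
tcp_pos: [0.5696, -0.0327, 0.3175]
tool_rot: [-0.001, -0.349, 0.937, 0.0]
contact_force: [0.2, 0.8, -0.1]
gripper_width: 0.997
finger_force: 0.0
```

Run:
```python
from h import *
s=st()
im,d,K,T,c=cam('wrist'); cv2.imwrite('pics/w3.png',im[...,::-1]); W=cloud(d,K,T); z=W[...,2]
m=(np.hypot(W[...,0]-.54,W[...,1]-.006)<.1)&(z>.118)&(z<.131)&(cv2.cvtColor(im,cv2.COLOR_RGB2HSV)[...,1]<60)
n,l,s2,ce=cv2.connectedComponentsWithStats(cv2.morphologyEx(m.astype(np.uint8),cv2.MORPH_OPEN,np.ones((3,3))))
th=np.radians(-4.15); A=np.array([[np.cos(th),-np.sin(th)],[np.sin(th),np.cos(th)]])
for i in range(1,n):
    if s2[i,4]>60:
        p=W[l==i]; print(s2[i,4],ce[i].round(),np.median(p,0).round(4),p.std(0).round(4),'local',(A.T@(np.median(p,0)[:2]-[.5372,.006])).round(4))
plan([.487,-.25,.30],tgt(172))
```

```text
{'time': 9.25, 'tcp_pos': [0.57, -0.033, 0.318], 'tool_rot': [-0.001, -0.349, 0.937, 0.0], 'joint_positions': [-0.185, 0.357, 0.116, 1.332, 0.0, -0.899], 'contact_force': [0.163, 0.797, -0.088], 'gripper_width': 0.997, 'finger_force': 0.0}
702 [371. 131.] [ 0.4987 -0.0288  0.1209] [0.0072 0.0073 0.0008] local [-0.0359 -0.0375]
648 [320. 181.] [ 0.5692 -0.0341  0.1249] [0.0075 0.0074 0.0012] local [ 0.0348 -0.0377]
606 [417. 180.] [0.5037 0.0418 0.1209] [0.0072 0.0074 0.0008] local [-0.036   0.0333]
526 [367. 224.] [0.5735 0.0376 0.121 ] [0.0073 0.0074 0.0007] local [0.034  0.0342]
trans_cm [20.46, -11.05, 1.72] twist [0.001, -0.002, 0.853] rows>= 6
```

View pics/w3.png

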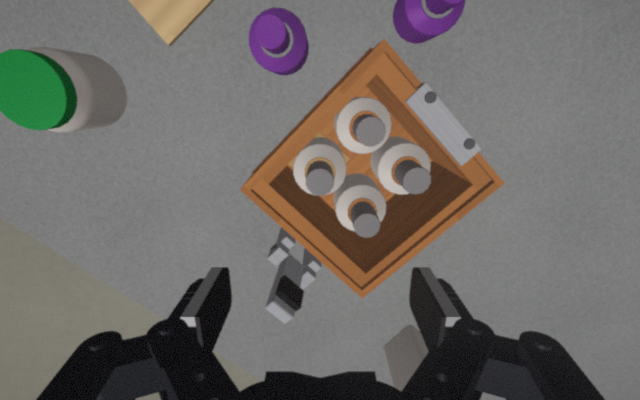

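The loose bottle now stands in its place: cap at (320,181), top at 0.125 m, upright, and the other three have not moved. Next is a look at the lid.

Run:
```python
from h import *
plan([.487,-.33,.24],tgt(260))
```

```text
trans_cm [25.68, -17.11, 7.72] twist [0.002, -0.001, -0.683] rows>= 7
```

>>> {"name": "send_rows", "arguments": {"increments": [{"twist":[0,0,-0.68],"translation":[25.7,-17.1,7.7],"claw":8.5},{"twist":[0,0,-0.68],"translation":[25.7,-17.1,7.7],"claw":8.5},{"twist":[0,0,-0.68],"translation":[25.7,-17.1,7.7],"claw":8.5},{"twist":[0,0,-0.68],"translation":[25.7,-17.1,7.7],"claw":8.5},{"twist":[0,0,-0.68],"translation":[25.7,-17.1,7.7],"claw":8.5},{"twist":[0,0,-0.68],"translation":[25.7,-17.1,7.7],"claw":8.5},{"twist":[0,0,-0.68],"translation":[25.7,-17.1,7.7],"claw":8.5},{"twist":[0,0,-0.68],"translation":[25.7,-17.1,7.7],"claw":8.5},{"twist":[0,0,-0.68],"translation":[25.7,-17.1,7.7],"claw":8.5},{"twist":[0,0,-0.68],"translation":[25.7,-17.1,7.7],"claw":8.5},{"twist":[0,0,-0.68],"translation":[25.7,-17.1,7.7],"claw":8.5}]}}

```text
time: 10.4
tcp_pos: [0.4882, -0.3291, 0.2415]
tool_rot: [0.0, -0.642, 0.767, 0.0]
contact_force: [-1.1, 0.2, 0.4]
gripper_width: 0.992
finger_force: 0.0
```

Run:
```python
from h import *
s=st()
im,d,K,T,c=cam('wrist'); cv2.imwrite('pics/w4.png',im[...,::-1]); W=cloud(d,K,T); z=W[...,2]
r=np.hypot(W[...,0]-.487,W[...,1]+.33)
def rect(name,m):
    n,l,s2,ce=cv2.connectedComponentsWithStats(cv2.morphologyEx(m.astype(np.uint8),cv2.MORPH_OPEN,np.ones((3,3)))); i=1+np.argmax(s2[1:,4])
    p=W[l==i]; rc=cv2.minAreaRect((p[:,:2]*1000).astype(np.float32)); print(name,s2[i,4],np.median(p,0).round(4),np.round(rc[0],1),np.round(rc[1],1),round(rc[2],2))
rect('handle',(r<.08)&(z>.035)&(z<.05))
rect('lid',(r<.14)&(z>.0045)&(z<.05)&(cv2.cvtColor(im,cv2.COLOR_RGB2HSV)[...,1]>50))
```

```text
{'time': 10.4, 'tcp_pos': [0.488, -0.329, 0.241], 'tool_rot': [0.0, -0.642, 0.767, 0.0], 'joint_positions': [-0.717, 0.417, 0.009, 1.163, 0.0, -2.112], 'contact_force': [-1.075, 0.237, 0.352], 'gripper_width': 0.992, 'finger_force': 0.0}
handle 1749 [ 0.4854 -0.3342  0.0409] [ 486.1 -330.9] [90.3 21.8] 80.64
lid 20421 [ 0.4841 -0.3404  0.0071] [ 485.8 -330.7] [158.9 173.4] 80.47
```

View pics/w4.png

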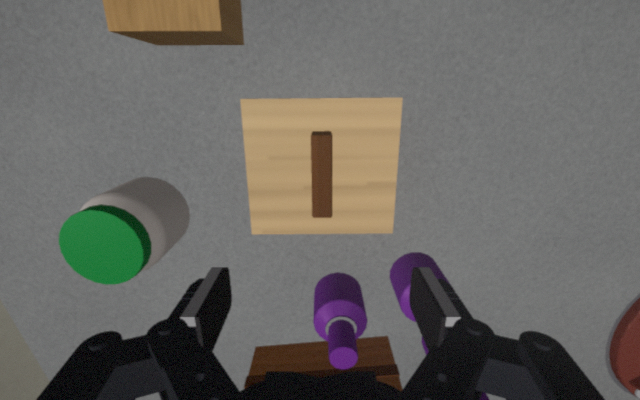

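The lid is square to the view, with its handle at (321,175) and no obstruction near it. The purple bottle at (342,310) is clear of the fingers. Grasping the handle.

Run:
```python
from h import *
plan([.486,-.3308,.033],tgt(260.5))
```

```text
trans_cm [0.2, 0.2, 20.86] twist [-0.0, -0.0, -0.01] rows>= 5
```

>>> {"name": "send_rows", "arguments": {"increments": [{"twist":[0,0,-0.01],"translation":[0.2,0.2,5],"claw":6},{"twist":[0,0,-0.01],"translation":[0.2,0.2,10],"claw":6},{"twist":[0,0,-0.01],"translation":[0.2,0.2,15],"claw":6},{"twist":[0,0,-0.01],"translation":[0.2,0.2,19],"claw":6},{"twist":[0,0,-0.01],"translation":[0.2,0.2,20.8],"claw":6},{"twist":[0,0,-0.01],"translation":[0.2,0.2,20.8],"claw":6},{"twist":[0,0,-0.01],"translation":[0.2,0.2,20.8],"claw":6},{"twist":[0,0,-0.01],"translation":[0.2,0.2,20.8],"claw":1.5},{"twist":[0,0,-0.01],"translation":[0.2,0.2,20.8],"claw":1.5},{"twist":[0,0,-0.01],"translation":[0.2,0.2,20.8],"claw":1.5},{"twist":[0,0,-0.01],"translation":[0.2,0.2,20.8],"claw":1.5},{"twist":[0,0,-0.01],"translation":[0.2,0.2,20.8],"claw":1.5},{"twist":[0,0,-0.01],"translation":[0.2,0.2,20.8],"claw":1.5},{"twist":[0,0,-0.01],"translation":[0.2,0.2,20.8],"claw":1.5},{"twist":[0,0,-0.01],"translation":[0.2,0.2,20.8],"claw":1.5}], "newtons": 80}}

```text
time: 11.95
tcp_pos: [0.4862, -0.3325, 0.0349]
tool_rot: [0.0, -0.645, 0.764, -0.001]
contact_force: [-0.7, 0.8, 8.5]
gripper_width: 0.244
finger_force: 79.4
```

Run:
```python
from h import *
s=st()
p=np.array(s['tcp_pos'])
plan(p+[0,0,.27],tgt(260.5))
```

```text
{'time': 11.95, 'tcp_pos': [0.486, -0.332, 0.035], 'tool_rot': [0.0, -0.645, 0.764, -0.001], 'joint_positions': [-0.724, 0.606, -0.269, 0.693, 0.0, -2.127], 'contact_force': [-0.661, 0.846, 8.531], 'gripper_width': 0.244, 'finger_force': 79.409}
trans_cm [0.03, -0.06, -27.0] twist [-0.002, -0.001, -0.002] rows>= 6
```

```bash
cat >> h.py <<'E'
CY=-4.15; CC=np.array([.5372,.006]); OFF=np.array([0,-.0017,.0349])
Rz=R.from_euler('z',CY,degrees=True)
def lidpose(ex,ez,a,y=0.):
    """near bottom edge at crate-local x=ex, world height ez, far end raised a deg"""
    Rl=Rz*R.from_euler('y',-a,degrees=True)
    E=np.r_[CC,0]+Rz.apply([ex,y,0])+[0,0,ez]
    return E+Rl.apply(np.array([.0865,0,0])+OFF), Rl*tgt(270)
def lidnow(s=None):
    s=s or ctrl.sense(); Rl=rot(s['tool_rot'])*tgt(270).inv(); O=np.array(s['tcp_pos'])-Rl.apply(OFF)
    E=O+Rl.apply([-.0865,0,0]); L=Rz.inv().apply(E-np.r_[CC,0]); eu=(Rz.inv()*Rl).as_euler('zyx',degrees=True)
    print('t',s['time'],'E local mm',(L*1000).round(1),'tilt',round(-eu[1],2),'yaw err',round(eu[0],2),'roll',round(eu[2],2),'F',np.round(s['contact_force'],1),'grip',np.round([s['gripper_width'],s['finger_force']],2))
E
python3 - <<'E'
from h import *
f=np.load('w1.npz'); W=cloud(f['d'],f['K'],f['T']); P=W.reshape(-1,3); P=P[~np.isnan(P[:,2])]
L=Rz.inv().apply(P-np.r_[CC,0])*1000
m=(L[:,0]>90)&(L[:,0]<180)&(abs(L[:,1])<45)&(L[:,2]>120); L=L[m]
for a in range(120,235,10):
    q=L[(L[:,2]>=a)&(L[:,2]<a+10)]
    if len(q)>5: print(a,len(q),np.percentile(q[:,0],[3,50,97]).round(0),np.percentile(q[:,1],[3,97]).round(0))
lidnow()
s=ctrl.sense()
p=np.array(s['tcp_pos']); plan(p+[0,0,.29],tgt(260.5))
P,Rt=lidpose(-.095,.25,15); print(P); plan(P,Rt)
E
```

```text
120 29 [101. 106. 111.] [-25.  13.]
130 413 [ 90.  93. 108.] [-41.  41.]
140 306 [ 94.  98. 107.] [-25.  23.]
150 317 [102. 106. 116.] [-26.  23.]
160 526 [103. 108. 120.] [-25.  23.]
170 183 [107. 108. 116.] [-12.  10.]
180 112 [108. 109. 116.] [-12.   9.]
190 137 [104. 105. 114.] [-12.  11.]
200 230 [104. 105. 108.] [-12.  11.]
210 351 [106. 108. 113.] [-11.  11.]
220 169 [113. 116. 123.] [-2. 11.]
t 11.95 E local mm [-1.122e+02 -3.314e+02 -2.000e-01] tilt 0.12 yaw err -5.45 roll -0.08 F [-0.7  0.8  8.5] grip [ 0.24 79.41]
trans_cm [0.03, -0.06, -29.0] twist [-0.002, -0.001, -0.002] rows>= 6
[0.51665047 0.00578657 0.30609866]
trans_cm [-33.83, 2.58, -27.17] twist [0.259, -0.014, -0.094] rows>= 9
```

>>> {"name": "send_rows", "arguments": {"increments": [{"twist":[0,0,0],"translation":[0,0,-2],"claw":1.5},{"twist":[0,0,0],"translation":[0,0,-6],"claw":1.5},{"twist":[0,0,0],"translation":[0,0,-10],"claw":1.5},{"twist":[0,0,0],"translation":[0,0,-14],"claw":1.5},{"twist":[0,0,0],"translation":[0,0,-18],"claw":1.5},{"twist":[0.03,0,-0.01],"translation":[-2,0,-22],"claw":1.5},{"twist":[0.06,0,-0.02],"translation":[-6,0.5,-25],"claw":1.5},{"twist":[0.1,0,-0.04],"translation":[-10,1,-27],"claw":1.5},{"twist":[0.13,0,-0.05],"translation":[-14,1.2,-27],"claw":1.5},{"twist":[0.16,-0.01,-0.06],"translation":[-18,1.5,-27],"claw":1.5},{"twist":[0.2,-0.01,-0.07],"translation":[-22,2,-27],"claw":1.5},{"twist":[0.24,-0.01,-0.08],"translation":[-26,2.3,-27],"claw":1.5},{"twist":[0.26,-0.014,-0.094],"translation":[-30,2.6,-27],"claw":1.5},{"twist":[0.26,-0.014,-0.094],"translation":[-33,2.6,-27],"claw":1.5},{"twist":[0.26,-0.014,-0.094],"translation":[-33.8,2.6,-27.2],"claw":1.5},{"twist":[0.26,-0.014,-0.094],"translation":[-33.8,2.6,-27.2],"claw":1.5},{"twist":[0.26,-0.014,-0.094],"translation":[-33.8,2.6,-27.2],"claw":1.5},{"twist":[0.26,-0.014,-0.094],"translation":[-33.8,2.6,-27.2],"claw":1.5}]}}

```text
time: 13.75
tcp_pos: [0.516, 0.0046, 0.3052]
tool_rot: [0.089, -0.675, 0.727, -0.095]
contact_force: [0.2, -0.2, -2.3]
gripper_width: 0.243
finger_force: 78.9
```

Run:
```python
from h import *
s=st(); lidnow(s)
im,d,K,T,c=cam('wrist'); cv2.imwrite('pics/w5.png',im[...,::-1]); np.savez('w5.npz',im=im,d=d,K=K,T=T)
W=cloud(d,K,T)
# lid in lid frame per tool pose
Rl=rot(s['tool_rot'])*tgt(270).inv(); O=np.array(s['tcp_pos'])-Rl.apply(OFF)
L=Rl.inv().apply(W.reshape(-1,3)-O).reshape(W.shape)*1000
m=(abs(L[...,2]-8)<4)&(abs(L[...,0])<110)&(abs(L[...,1])<110); q=L[m]
m2=cv2.morphologyEx(m.astype(np.uint8),cv2.MORPH_OPEN,np.ones((5,5)))>0; q=L[m2]
print('lid in nominal lid frame: x',np.percentile(q[:,0],[.3,99.7]).round(1),'y',np.percentile(q[:,1],[.3,99.7]).round(1)); A=np.c_[q[:,:2],np.ones(len(q))]; print('plane',np.linalg.lstsq(A,q[:,2],rcond=None)[0].round(4))
print(cv2.minAreaRect(q[:,:2].astype(np.float32)))
for a in [(-.095,.185,15),(-.070,.157,15),(-.070,.134,15)]:
    plan(*lidpose(*a),s)
```

```text
{'time': 13.75, 'tcp_pos': [0.516, 0.005, 0.305], 'tool_rot': [0.089, -0.675, 0.727, -0.095], 'joint_positions': [-0.144, 0.043, -0.348, 0.92, 0.019, -1.638], 'contact_force': [0.153, -0.176, -2.279], 'gripper_width': 0.243, 'finger_force': 78.923}
t 13.75 E local mm [-95.6  -1.  249.2] tilt 14.89 yaw err -0.11 roll 0.05 F [ 0.2 -0.2 -2.3] grip [ 0.24 78.92]
lid in nominal lid frame: x [-86.8  85.3] y [-79.2  63.9]
plane [-1.2000e-03  1.4000e-03  7.1929e+00]
((-0.6814422607421875, -2.9268646240234375), (174.43763732910156, 152.81373596191406), 0.03209744021296501)
trans_cm [-0.11, 1.6, 6.21] twist [0.002, 0.001, -0.002] rows>= 2
trans_cm [-0.11, -0.1, 9.56] twist [0.002, 0.001, -0.002] rows>= 2
trans_cm [-0.11, 0.49, 11.78] twist [0.002, 0.001, -0.002] rows>= 3
```

View pics/w5.png

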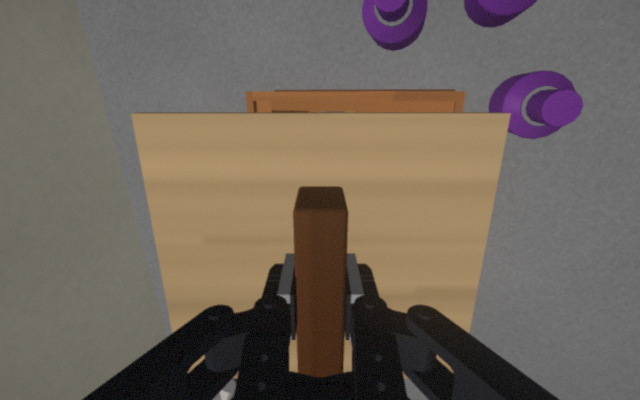

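The lid is held square and rigid; the handle is at (320,250) between the pads, with the crate's right edge visible behind at row 95. Its edges fit the expected grasp to within 1 mm. Now the approach to the strip.

>>> {"name": "send_rows", "arguments": {"increments": [{"twist":[0,0,0],"translation":[-0.1,0.8,3],"claw":1.5},{"twist":[0,0,0],"translation":[-0.1,1.6,6.2],"claw":1.5},{"twist":[0,0,0],"translation":[-0.1,1,7.5],"claw":1.5},{"twist":[0,0,0],"translation":[-0.1,0.4,8.6],"claw":1.5},{"twist":[0,0,0],"translation":[-0.1,-0.1,9.5],"claw":1.5},{"twist":[0,0,0],"translation":[-0.1,-0.1,9.5],"claw":1.5},{"twist":[0,0,0],"translation":[-0.1,-0.1,9.5],"claw":1.5},{"twist":[0,0,0],"translation":[-0.1,-0.1,9.5],"claw":1.5}]}}

```text
time: 14.6
tcp_pos: [0.5419, 0.005, 0.2145]
tool_rot: [0.089, -0.675, 0.726, -0.095]
contact_force: [0.6, 0.5, -2.2]
gripper_width: 0.239
finger_force: 79.0
```

Run:
```python
from h import *
s=st(); lidnow(s)
im,d,K,T,c=cam('wrist'); np.savez('w6.npz',im=im,d=d,K=K,T=T); W=cloud(d,K,T)
# visible -y side of crate (lip top z~.139) in crate frame
L=Rz.inv().apply(W.reshape(-1,3)-np.r_[CC,0]).reshape(W.shape)*1000
hsv=cv2.cvtColor(im,cv2.COLOR_RGB2HSV)
m=(abs(L[...,2]-139)<3)&(L[...,1]<-70)&(L[...,1]>-110)&(abs(L[...,0])<120); q=L[m]
print(len(q),'crate side: y',np.percentile(q[:,1],[1,50,99]).round(1),'x',np.percentile(q[:,0],[1,99]).round(1),'z',np.median(q[:,2]).round(1))
for a in [(-.070,.134,15),(-.0865,.134,11)]:
    plan(*lidpose(*a),s)
```

```text
{'time': 14.6, 'tcp_pos': [0.542, 0.005, 0.215], 'tool_rot': [0.089, -0.675, 0.726, -0.095], 'joint_positions': [-0.136, 0.156, -0.469, 0.685, 0.018, -1.631], 'contact_force': [0.563, 0.486, -2.197], 'gripper_width': 0.239, 'finger_force': 78.976}
t 14.6 E local mm [-69.8   1.2 158.5] tilt 14.97 yaw err -0.02 roll 0.09 F [ 0.6  0.5 -2.2] grip [ 0.24 78.98]
5384 crate side: y [-90.6 -86.2 -71.9] x [-94.4  93.2] z 138.0
trans_cm [0.11, 0.65, 2.35] twist [0.001, 0.001, -0.001] rows>= 1
trans_cm [0.11, 2.03, 2.54] twist [-0.069, 0.002, -0.001] rows>= 1
```

>>> {"name": "send_rows", "arguments": {"increments": [{"twist":[0,0,0],"translation":[0.1,0.3,1.2],"claw":1.5},{"twist":[0,0,0],"translation":[0.1,0.65,2.35],"claw":1.5},{"twist":[0,0,0],"translation":[0.1,0.65,2.35],"claw":1.5},{"twist":[0,0,0],"translation":[0.1,0.65,2.35],"claw":1.5},{"twist":[0,0,0],"translation":[0.1,0.65,2.35],"claw":1.5}]}}

```text
time: 15.15
tcp_pos: [0.5418, 0.0041, 0.1903]
tool_rot: [0.089, -0.675, 0.726, -0.095]
contact_force: [-1.0, -0.6, -2.1]
gripper_width: 0.242
finger_force: 79.1
```

Run:
```python
from h import *
s=ctrl.sense(); lidnow(s)
for a in [(-.078,.134,13),(-.087,.134,11)]: plan(*lidpose(*a),s)
```

```text
t 15.15 E local mm [-69.8   0.2 134.3] tilt 14.99 yaw err -0.02 roll 0.09 F [-1.  -0.6 -2.1] grip [ 0.24 79.12]
trans_cm [0.01, 0.68, 0.12] twist [-0.035, 0.001, -0.001] rows>= 1
trans_cm [0.01, 1.44, 0.19] twist [-0.07, 0.001, -0.001] rows>= 1
```

>>> {"name": "send_rows", "arguments": {"increments": [{"twist":[-0.017,0,0],"translation":[0,0.35,0.06],"claw":1.5},{"twist":[-0.035,0,0],"translation":[0,0.7,0.12],"claw":1.5},{"twist":[-0.052,0,0],"translation":[0,1.1,0.15],"claw":1.5},{"twist":[-0.07,0,0],"translation":[0,1.4,0.19],"claw":1.5},{"twist":[-0.07,0,0],"translation":[0,1.4,0.19],"claw":1.5},{"twist":[-0.07,0,0],"translation":[0,1.4,0.19],"claw":1.5}]}}

```text
time: 15.75
tcp_pos: [0.5284, 0.005, 0.1839]
tool_rot: [0.065, -0.678, 0.729, -0.069]
contact_force: [0.7, -0.1, -1.5]
gripper_width: 0.241
finger_force: 79.4
```

Run:
```python
from h import *
s=ctrl.sense(); lidnow(s)
for a in [(-.087,.1335,8),(-.087,.133,5),(-.0868,.133,2.5),(-.0866,.1325,1),(-.0866,.132,0)]: plan(*lidpose(*a),s)
```

```text
t 15.75 E local mm [-87.1   0.2 133.2] tilt 10.89 yaw err -0.03 roll 0.09 F [ 0.7 -0.1 -1.5] grip [ 0.24 79.43]
trans_cm [0.01, -0.18, 0.42] twist [-0.05, 0.002, -0.001] rows>= 1
trans_cm [0.01, -0.32, 0.93] twist [-0.103, 0.002, -0.001] rows>= 1
trans_cm [0.01, -0.44, 1.33] twist [-0.146, 0.002, -0.001] rows>= 1
trans_cm [0.01, -0.5, 1.62] twist [-0.173, 0.002, -0.001] rows>= 2
trans_cm [0.01, -0.53, 1.83] twist [-0.19, 0.002, -0.001] rows>= 2
```

>>> {"name": "send_rows", "arguments": {"increments": [{"twist":[-0.025,0,0],"translation":[0,-0.09,0.21],"claw":1.5},{"twist":[-0.05,0,0],"translation":[0,-0.18,0.42],"claw":1.5},{"twist":[-0.077,0,0],"translation":[0,-0.25,0.68],"claw":1.5},{"twist":[-0.103,0,0],"translation":[0,-0.32,0.93],"claw":1.5},{"twist":[-0.125,0,0],"translation":[0,-0.38,1.13],"claw":1.5},{"twist":[-0.146,0,0],"translation":[0,-0.44,1.33],"claw":1.5},{"twist":[-0.146,0,0],"translation":[0,-0.44,1.33],"claw":1.5},{"twist":[-0.146,0,0],"translation":[0,-0.44,1.33],"claw":1.5}]}}

```text
time: 16.55
tcp_pos: [0.5351, 0.0046, 0.1716]
tool_rot: [0.016, -0.681, 0.732, -0.016]
contact_force: [0.3, -0.1, -1.9]
gripper_width: 0.237
finger_force: 79.4
```

Run:
```python
from h import *
s=ctrl.sense(); lidnow(s)
for a in [(-.0866,.1325,1),(-.0866,.132,0),(-.0866,.131,0)]: plan(*lidpose(*a),s)
```

```text
t 16.55 E local mm [-86.9   0.3 132.9] tilt 2.53 yaw err -0.02 roll 0.1 F [ 0.3 -0.1 -1.9] grip [ 0.24 79.4 ]
trans_cm [0.02, -0.12, 0.27] twist [-0.027, 0.002, -0.0] rows>= 1
trans_cm [0.02, -0.17, 0.47] twist [-0.044, 0.002, -0.0] rows>= 1
trans_cm [0.02, -0.17, 0.57] twist [-0.044, 0.002, -0.0] rows>= 1
```

>>> {"name": "send_rows", "arguments": {"increments": [{"twist":[-0.014,0,0],"translation":[0,-0.06,0.14],"claw":1.5},{"twist":[-0.027,0,0],"translation":[0,-0.12,0.27],"claw":1.5},{"twist":[-0.036,0,0],"translation":[0,-0.15,0.37],"claw":1.5},{"twist":[-0.044,0,0],"translation":[0,-0.17,0.47],"claw":1.5},{"twist":[-0.044,0,0],"translation":[0,-0.17,0.52],"claw":1.5},{"twist":[-0.044,0,0],"translation":[0,-0.17,0.52],"claw":1.5}]}}

```text
time: 17.15
tcp_pos: [0.5372, 0.0044, 0.1669]
tool_rot: [0.001, -0.681, 0.732, 0.0]
contact_force: [-0.5, 0.9, 1.2]
gripper_width: 0.24
finger_force: 80.0
```

Run:
```python
from h import *
lidnow()
```

```text
t 17.15 E local mm [-86.3   0.2 131.9] tilt 0.05 yaw err -0.02 roll 0.09 F [-0.5  0.9  1.2] grip [ 0.24 79.98]
```

>>> {"name": "send_rows", "arguments": {"increments": [{"twist":[0,0,0],"translation":[0,0,0.1],"claw":1.5},{"twist":[0,0,0],"translation":[0,0,0.1],"claw":1.5},{"twist":[0,0,0],"translation":[0,0,0],"claw":3},{"twist":[0,0,0],"translation":[0,0,0],"claw":5},{"twist":[0,0,0],"translation":[0,0,0],"claw":5},{"twist":[0,0,0],"translation":[0,0,0],"claw":5},{"twist":[0,0,0],"translation":[0,0,-3],"claw":5},{"twist":[0,0,0],"translation":[0,0,-7],"claw":5},{"twist":[0,0,0],"translation":[0,0,-12],"claw":5},{"twist":[0,0,0],"translation":[0,0,-16],"claw":5},{"twist":[0,0,0],"translation":[0,0,-16],"claw":5},{"twist":[0,0,0],"translation":[0,0,-16],"claw":5},{"twist":[0,0,0],"translation":[0,0,-16],"claw":5}]}}

```text
time: 18.45
tcp_pos: [0.5364, 0.0042, 0.3254]
tool_rot: [0.0, -0.681, 0.732, 0.001]
contact_force: [1.0, 0.5, -0.2]
gripper_width: 0.586
finger_force: 0.0
```

Run:
```python
from h import *
s=st()
im,d,K,T,c=cam('wrist'); cv2.imwrite('pics/w7.png',im[...,::-1]); np.savez('w7.npz',im=im,d=d,K=K,T=T); W=cloud(d,K,T)
L=Rz.inv().apply(W.reshape(-1,3)-np.r_[CC,0]).reshape(W.shape)*1000
for y0 in (-60,0+25,50):
  for x0 in (-60,-30,30,60,80):
    q=L[(abs(L[...,0]-x0)<5)&(abs(L[...,1]-y0)<8)]
    if len(q)>5: print(x0,y0,np.median(q[:,2]).round(1),end=' | ')
print()
q=L[(L[...,0]>95)&(L[...,0]<160)&(abs(L[...,1])<16)&(L[...,2]>165)]
for a in range(165,235,10):
    k=q[(q[:,2]>=a)&(q[:,2]<a+10)]
    if len(k)>5: print(a,len(k),np.percentile(k[:,0],[3,50,97]).round(0),np.percentile(k[:,1],[3,97]).round(0))
```

```text
{'time': 18.45, 'tcp_pos': [0.536, 0.004, 0.325], 'tool_rot': [0.0, -0.681, 0.732, 0.001], 'joint_positions': [-0.129, 0.286, 0.037, 1.323, 0.002, -1.627], 'contact_force': [1.018, 0.474, -0.21], 'gripper_width': 0.586, 'finger_force': 0.0}
-60 -60 138.9 | -30 -60 139.0 | 30 -60 139.1 | 60 -60 138.9 | 80 -60 139.0 | -60 25 139.0 | -30 25 139.1 | 30 25 139.1 | 60 25 139.0 | 80 25 139.1 | -60 50 139.1 | -30 50 139.0 | 30 50 139.0 | 60 50 139.0 | 80 50 139.1 | 
165 168 [107. 108. 117.] [-13.   9.]
175 142 [108. 109. 118.] [-13.   9.]
185 58 [104. 112. 120.] [-13.   5.]
195 256 [104. 105. 119.] [-13.  10.]
205 318 [105. 106. 120.] [-13.  10.]
215 796 [107. 114. 124.] [-13.  10.]
```

View pics/w7.png

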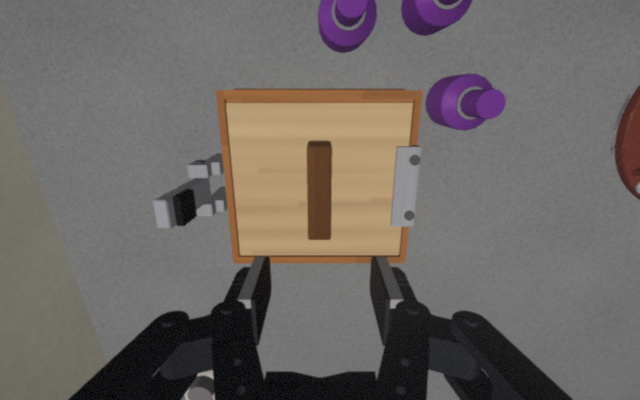

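The lid lies flat in its recess (its top reads 139 mm at all points), with its near edge under the strip (405,187), the handle up (319,190), and the clamp open at left (185,205). Next is the clamp.

Run:
```python
from h import *
s=ctrl.sense()
def loc(x,y,z): return np.r_[CC,0]+Rz.apply([x,y,0])+[0,0,z]
plan(loc(.155,-.001,.325),tgt(265.85)); plan(loc(.155,-.001,.218),tgt(265.85))
s=dict(s); s['tcp_pos']=loc(.155,-.001,.218)
for th,r in [(95,50),(80,50),(65,52),(50,54),(35,56),(20,58),(10,60),(3,62),(0,62)]:
    t=np.radians(th); r/=1000
    P=(.112-r*np.cos(t)+.006*np.sin(t),.152+r*np.sin(t)+.006*np.cos(t))
    print(th,end=' '); plan(loc(P[0]+.0145,-.001,P[1]+.019),tgt(265.85),s)
```

```text
trans_cm [-0.09, -15.58, -0.02] twist [0.002, 0.002, -0.0] rows>= 4
trans_cm [-0.07, -15.6, 10.68] twist [0.002, 0.002, -0.0] rows>= 4
95 trans_cm [0.0, 1.82, -0.22] twist [0.002, 0.002, -0.0] rows>= 1
80 trans_cm [0.0, 3.13, -0.32] twist [0.002, 0.002, -0.0] rows>= 1
65 trans_cm [0.0, 4.5, -0.26] twist [0.002, 0.002, -0.0] rows>= 1
50 trans_cm [0.0, 5.86, 0.19] twist [0.002, 0.002, -0.0] rows>= 2
35 trans_cm [0.0, 7.09, 1.01] twist [0.002, 0.002, -0.0] rows>= 2
20 trans_cm [0.01, 8.09, 2.17] twist [0.002, 0.002, -0.0] rows>= 2
10 trans_cm [0.01, 8.65, 3.09] twist [0.002, 0.002, -0.0] rows>= 2
3 trans_cm [0.01, 9.0, 3.8] twist [0.002, 0.002, -0.0] rows>= 2
0 trans_cm [0.01, 9.04, 4.12] twist [0.002, 0.002, -0.0] rows>= 2
```

>>> {"name": "send_rows", "arguments": {"increments": [{"twist":[0,0,0],"translation":[-0.1,-5,0],"claw":0},{"twist":[0,0,0],"translation":[-0.1,-10,0],"claw":0},{"twist":[0,0,0],"translation":[-0.1,-15,0],"claw":0},{"twist":[0,0,0],"translation":[-0.1,-15.6,0],"claw":0},{"twist":[0,0,0],"translation":[-0.1,-15.6,0],"claw":0},{"twist":[0,0,0],"translation":[-0.1,-15.6,2],"claw":0},{"twist":[0,0,0],"translation":[-0.1,-15.6,5],"claw":0},{"twist":[0,0,0],"translation":[-0.1,-15.6,8],"claw":0},{"twist":[0,0,0],"translation":[-0.1,-15.6,10.7],"claw":0},{"twist":[0,0,0],"translation":[-0.1,-15.6,10.7],"claw":0},{"twist":[0,0,0],"translation":[-0.1,-15.6,10.7],"claw":0},{"twist":[0,0,0],"translation":[-0.1,-15.6,10.7],"claw":0}]}}

```text
time: 19.7
tcp_pos: [0.6931, -0.006, 0.2218]
tool_rot: [0.002, -0.681, 0.732, -0.001]
contact_force: [-0.1, 0.5, 0.4]
gripper_width: 0.004
finger_force: 0.0
```

Run:
```python
from h import *
s=st(); print(Rz.inv().apply(np.array(s['tcp_pos'])-np.r_[CC,0]).round(4))
```

```text
{'time': 19.7, 'tcp_pos': [0.693, -0.006, 0.222], 'tool_rot': [0.002, -0.681, 0.732, -0.001], 'joint_positions': [-0.115, 0.636, 0.323, 1.255, 0.002, -1.613], 'contact_force': [-0.077, 0.522, 0.438], 'gripper_width': 0.004, 'finger_force': 0.0}
[ 0.1563 -0.0007  0.2218]
```

>>> {"name": "send_rows", "arguments": {"increments": [{"twist":[0,0,0],"translation":[0,1,0.1],"claw":0},{"twist":[0,0,0],"translation":[0,1.9,0.1],"claw":0},{"twist":[0,0,0],"translation":[0,2.6,0.1],"claw":0},{"twist":[0,0,0],"translation":[0,3.2,0],"claw":0},{"twist":[0,0,0],"translation":[0,3.9,0],"claw":0},{"twist":[0,0,0],"translation":[0,4.6,0.1],"claw":0},{"twist":[0,0,0],"translation":[0,5.3,0.3],"claw":0},{"twist":[0,0,0],"translation":[0,6,0.5],"claw":0},{"twist":[0,0,0],"translation":[0,6.6,0.9],"claw":0},{"twist":[0,0,0],"translation":[0,7.2,1.3],"claw":0},{"twist":[0,0,0],"translation":[0,7.7,1.9],"claw":0},{"twist":[0,0,0],"translation":[0,8.2,2.5],"claw":0},{"twist":[0,0,0],"translation":[0,8.5,2.9],"claw":0},{"twist":[0,0,0],"translation":[0,8.75,3.4],"claw":0},{"twist":[0,0,0],"translation":[0,8.75,3.4],"claw":0}]}}

```text
time: 21.2
tcp_pos: [0.6044, 0.0006, 0.1847]
tool_rot: [0.0, -0.681, 0.732, 0.001]
contact_force: [0.8, -0.5, -0.1]
gripper_width: -0.004
finger_force: 0.0
```

Run:
```python
from h import *
s=st(); print(Rz.inv().apply(np.array(s['tcp_pos'])-np.r_[CC,0]).round(4), s['wrist_torque'])
im,d,K,T,c=cam('scene'); cv2.imwrite('pics/s8.png',cv2.resize(im[130:260,260:440],None,fx=4,fy=4)[...,::-1])
```

```text
{'time': 21.2, 'tcp_pos': [0.604, 0.001, 0.185], 'tool_rot': [0.0, -0.681, 0.732, 0.001], 'joint_positions': [-0.121, 0.483, -0.039, 1.051, 0.002, -1.619], 'contact_force': [0.791, -0.476, -0.104], 'gripper_width': -0.004, 'finger_force': 0.0}
[ 0.0674 -0.0006  0.1847] [ 0.01643909  0.02726945 -0.00290433]
```

View pics/s8.png

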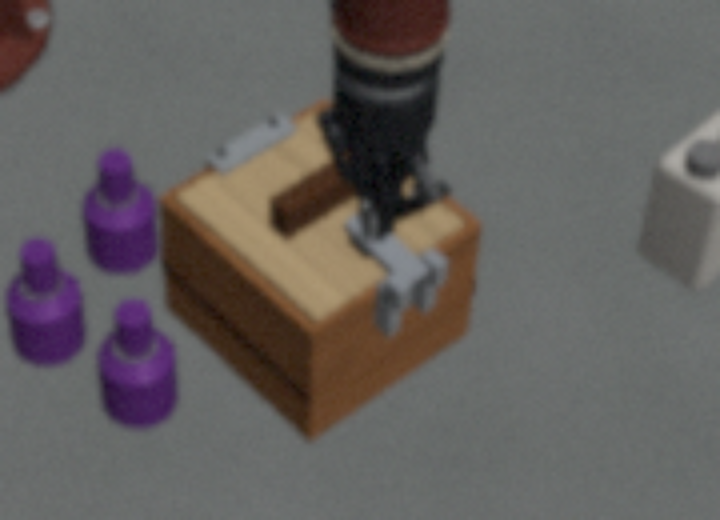

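The clamp (395,255 in the crop) has swung over and is almost level, with the closed fingertips above its arm. Pressing down.

>>> {"name": "send_rows", "arguments": {"increments": [{"twist":[0,0,0],"translation":[0,0,0.3],"claw":0},{"twist":[0,0,0],"translation":[0,0,0.6],"claw":0},{"twist":[0,0,0],"translation":[0,0,0.8],"claw":0},{"twist":[0,0,0],"translation":[0,0,0.8],"claw":0},{"twist":[0,0,0],"translation":[0,0,0.8],"claw":0}]}}

```text
time: 21.75
tcp_pos: [0.6055, 0.0004, 0.1774]
tool_rot: [0.001, -0.681, 0.732, 0.0]
contact_force: [-0.5, -1.1, -0.0]
gripper_width: 0.0
finger_force: 0.0
```

>>> {"name": "send_rows", "arguments": {"increments": [{"twist":[0,0,0],"translation":[0,0,0.1],"claw":0},{"twist":[0,0,0],"translation":[0,0,0.2],"claw":0},{"twist":[0,0,0],"translation":[0,0,0.2],"claw":0},{"twist":[0,0,0],"translation":[0,0,0.2],"claw":0}]}}

```text
time: 22.15
tcp_pos: [0.6056, 0.0004, 0.177]
tool_rot: [0.001, -0.681, 0.732, -0.0]
contact_force: [-4.7, 0.9, 13.7]
gripper_width: -0.001
finger_force: 6.6
```

>>> {"name": "send_rows", "arguments": {"increments": [{"twist":[0,0,0],"translation":[0,0,0.1],"claw":0},{"twist":[0,0,0],"translation":[0,0,0.1],"claw":0},{"twist":[0,0,0],"translation":[0,0,0.1],"claw":0}]}}

```text
time: 22.45
tcp_pos: [0.6056, 0.0004, 0.177]
tool_rot: [0.001, -0.681, 0.732, -0.0]
contact_force: [-7.6, 0.7, 22.1]
gripper_width: 0.0
finger_force: 10.8
```

>>> {"name": "send_rows", "arguments": {"increments": [{"twist":[0,0,0],"translation":[0,0,-2],"claw":0},{"twist":[0,0,0],"translation":[0,0,-5],"claw":0},{"twist":[0,0,0],"translation":[0,0,-10],"claw":0},{"twist":[0,0,0],"translation":[0,2,-14],"claw":0},{"twist":[0,0,0],"translation":[0,6,-16],"claw":0},{"twist":[0,0,0],"translation":[0,6,-16],"claw":0},{"twist":[0,0,0],"translation":[0,6,-16],"claw":0}]}}

```text
time: 23.15
tcp_pos: [0.5455, 0.0046, 0.3354]
tool_rot: [0.001, -0.681, 0.732, -0.0]
contact_force: [-0.7, -1.6, -0.8]
gripper_width: 0.002
finger_force: 0.0
```

Run:
```python
from h import *
s=st()
im,d,K,T,c=cam('wrist'); cv2.imwrite('pics/w9.png',im[...,::-1]); W=cloud(d,K,T)
L=Rz.inv().apply(W.reshape(-1,3)-np.r_[CC,0]).reshape(W.shape)*1000
for x0 in (45,55,65,75,85,95):
    q=L[(abs(L[...,0]-x0)<4)&(abs(L[...,1]+1)<7)]; print('arm',x0,np.median(q[:,2]).round(1),end=' | ')
for x0,y0 in ((-60,-60),(-60,60),(75,-60),(75,60),(30,50)):
    q=L[(abs(L[...,0]-x0)<5)&(abs(L[...,1]-y0)<8)]; print('lid',x0,y0,np.median(q[:,2]).round(1) if len(q) else None,end=' | ')
```

```text
{'time': 23.15, 'tcp_pos': [0.546, 0.005, 0.335], 'tool_rot': [0.001, -0.681, 0.732, -0.0], 'joint_positions': [-0.127, 0.3, 0.081, 1.35, 0.002, -1.625], 'contact_force': [-0.742, -1.553, -0.751], 'gripper_width': 0.002, 'finger_force': 0.0}
arm 45 385.1 | arm 55 157.0 | arm 65 157.0 | arm 75 157.1 | arm 85 157.3 | arm 95 157.1 | lid -60 -60 139.0 | lid -60 60 139.0 | lid 75 -60 139.0 | lid 75 60 139.0 | lid 30 50 138.9 |
```

View pics/w9.png

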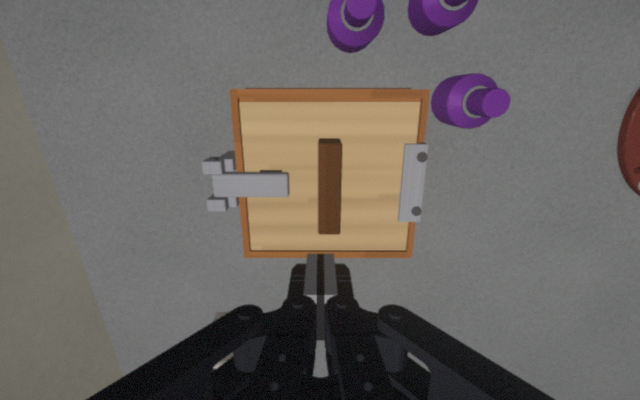

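The clamp arm (250,185) is level, reading 157 mm along its length, with its foot on the lid. The lid is flat, under the strip (413,182), and the robot is clear. Handing in.

```bash
python3 -c "
from station import ctrl
print(ctrl.job_done())"
```

```text
the job is handed in; nothing more can be done
None
```

The bottle is standing upright in the crate's empty place, the lid lies flat under the strip with its handle up, and the clamp is pressed down onto it. I handed the job in at about 23 s with the robot clear of everything; no verdict came back.

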